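# Swing the bench magnifier over the valve body

### The arm

A 7-joint arm with a two-finger parallel gripper is mounted at the origin on the work surface. World frame = base frame: x ahead of the robot, y to its left, z up, the work surface at z = 0. Lengths are in m, angles in rad, forces in N, time in s.
With the tool pointing down it reaches from about 0.35 to 0.9 m from the base axis. Payload 8.1 kg.
Tool frame: the origin (TCP) lies at the very end of the fingers, on their centre line; the grasp point (between the pads) lies 19 mm behind it; z points along the fingers, x is the direction in which the jaws open and shut, and the axes are right-handed (so a half turn about z gives the same grasp; the last joint's range is limited). The gripper opens to 92 mm and grips with 3 to 60 N. Pads are 19 mm wide; open, the fingers measure 130 mm over their backs; the gripper's body (75 mm by 190 mm) begins 47 mm behind the grasp point.
Start: joints at [1.244, 0.434, 0.025, 1.573, -0.012, 1.134, -0.075], TCP at [0.139, -0.609, 0.227] pointing down, gripper open.
Joint ranges: [-2.62, 2.62], [-0.44, 2.09], [-1.27, 1.32], [0.08, 2.57], [-1.32, 4.46], [0.12, 2], [-2.74, 2.74]. Speed limits (rad/s): [2.22, 2.22, 3.01, 3.01, 3.14, 3.14, 3.14].

### API

Orientations are given as a rotation vector (axis times angle).
In Python, from cell import status, viewer, arm gives the robot as it stands.
- The arm moves only by the tool jog_arm, never from a script. Its argument "commands" is text: rows parted by semicolons, each of 7 numbers parted by spaces: the closure, from -1 (fully open) to 1 (shut), then the shift along the world's x, y, z normalised to -1 to 1, where 1 is 0.3 m, then the turn, a rotation vector about the world's x, y, z normalised to -1 to 1, where 1 is 2 pi rad. In form: jaw dx dy dz wx wy wz; .... A call has exactly 5 rows; each row shifts and turns the commanded pose from where the row before left it; what a row does not reach is not made up. A row lasts 1/10 s, in which the tool goes at most 50 mm and 8.59 degrees, less where a joint would pass 70% of its speed; a pose out of reach is approached as far as the arm can. A call with a number of a shift or a turn outside -1 to 1 is refused whole. A call with a gripper value outside its range is refused whole. The fingers move at their own pace and stop on an object; "force" is the grip in N (left out, the last holds). Time passes only in rows, so rows that do not move let the fingers close, or fill a call up. It gives the time, the measured TCP pose, the force and the opening at its end, in the units of the state.
- status.observe(): the state, without advancing time (a new reading comes with each control period).
- viewer.get_image(name): name is "scene" or "side" or "wrist"; returns a dict with "pixels" (420x560x3 uint8, red, green, blue), "z_map" (420x560 float32, m along the optical axis (not along the pixel's ray), 0 where there is no reading), "camera_matrix" (3x3 intrinsics, pixels), "k1" (the pictures are not rectified: a ray, as slopes to the right and down, at radius r is drawn at 1 + k1 r^2 times it, then the intrinsics apply), "R" (3x3) and "t" (3): a world point X has camera coordinates R X + t. Camera axes: x right, y down, z forward; pixel columns grow to the right and rows downward; lengths in m; the calibration is good to about 2 mm. A picture is of the moment at which its call begins.
- arm.sign_off(): hands the job in, once; it reports no verdict.
The state is a dict: "clock": time; "joints": joint angles; "dq": joint speeds; "joint_efforts": joint torques, N m; "position": TCP position; "ee_rot": TCP orientation; "force": force on the tool from outside, world axes, zero at the start; "ft_torque": the same for the moment, N m; "width": opening from 0.0 (shut) to 1.0 (fully open).
Only numpy, scipy, OpenCV 4.12 (cv2) and the standard library are available. Lean on these libraries where they do the work, as an engineer would, in place of code of your own. Each camera call takes 0.05 s, during which the arm holds its last target. There are 200 camera calls.

### The job

Get the bench ready for inspecting the gearbox valve body: swing the magnifier on its friction arm round its post until the lens is centred over the valve body (the flat rectangular casting with the maze of channels on top), then let go so that it stays there. Leave the valve body itself where it lies.

Things in the scene. Friction and masses are not known exactly. Their poses are not given: they have to be found in the camera images.
- grip (a point): The upright round black handle on the magnifier's arm, 22 mm in diameter; it stands 60 mm above the arm bar (top 236 mm above the bench). This point is on its axis at 210 mm height, 34 mm above the bar's top. The handle is fixed to the arm, 150 mm out from the hinge axis on the straight line from hinge to lens.
- lens (a point): Centre of the round magnifier lens (black rim, 112 mm across over the rim, 12 mm thick) at the end of the arm, 240 mm from the hinge axis at 170 mm height; its rim's underside is 164 mm above the bench, clear of all the parts below. The straight grey bar from hinge to lens is 18 mm wide and 12 mm thick (top at 176 mm).
- hinge (a point): On the vertical hinge axis of the arm, 170 mm up, atop the post of the fixed stand (round grey foot, 124 mm across). The arm turns only about this axis, about 90 degrees each way from the stand's front (roughly towards the robot). Stiff friction, about 0.25 N m (under 2 N at the handle), holds it where it is left; no spring. Hub 40 mm across, top at 202 mm.
- valve_top (a point): Centre of the top of the valve body, a loose aluminium casting 120 (x) x 90 x 36 mm, flat on the bench, thin ribs and dark channels in a maze on top; its centre is within 10 mm of the circle the lens follows. Under the same circle lie unwanted parts: a cover of the same outline with a smooth raised middle, a round drum 100 mm across, a bearing ring; all under 60 mm high.
Mind the look-alikes: they are no part of the job. What is shaped like the part that bears valve_top but turquoise or yellow is not meant.

How it is judged:
At the end, for the whole second after the job is handed in: The lens centre is within 20 mm, seen from above, of the valve body's centre and stays there, and the valve body lies within 12 mm of where it started (horizontal distance between lens and valve_top below 0.02 m and distance of valve_top from where it was at the start of the episode below 0.012 m); the robot touches nothing.
It fails at once if the valve body is shifted by more than 12 mm (distance of valve_top from where it was at the start of the episode above 0.012 m).
It also fails if it takes over 42 s, if anything falls off the work surface, if the arm or the gripper's body presses on something with over 40 N, if the wrist force passes 120 N, or if a joint passes its speed limit or range.

## Working session

There is one attempt and no reset: what is moved stays moved. The work goes in short steps, Python scripts to look and compute and a tool call to move; the robot and the scene stay as the last step left them, time stands still between calls to the robot, and variables do not carry over. Pictures are saved under pics/ and viewed, about 8 in all and at most 12, crops included, and the job is handed in when it is done.

Besides the shell and the picture viewer there is one more tool, called after ">>>" by a JSON object that holds its "fn" and its "kwargs", one argument or row to a line. jog_arm: Moves the arm, as the interface text tells. Scaled input: -1 to 1 covers 0.3 m each way for a shift and 2 pi rad each way for a turn. Its arguments: {"type":"object","properties":{"commands":{"type":"string"},"force":{"type":"number"}},"required":["commands"]}

```bash
mkdir -p pics; cat > h.py <<'E'
import numpy as np, cv2
from cell import status, viewer, arm
def grab(n):
    d=viewer.get_image(n); np.savez(''+n+'.npz',**{k:np.asarray(v) for k,v in d.items()}); return d
def load(n): return np.load(''+n+'.npz')
def ray(d,u,v):
    K=d['camera_matrix']; k=float(d['k1']); p=np.array([(u-K[0,2])/K[0,0],(v-K[1,2])/K[1,1]]); q=p.copy()
    for _ in range(30): q=p/(1+k*(q@q))
    return -d['R'].T@d['t'], d['R'].T@np.array([q[0],q[1],1.])
def onz(d,u,v,z):
    c,r=ray(d,u,v); return c+r*(z-c[2])/r[2]
def dep(d,u,v):
    c,r=ray(d,u,v); return c+r*d['z_map'][int(v),int(u)]
def proj(d,X):
    x=d['R']@np.asarray(X,float)+d['t']; q=x[:2]/x[2]; q=q*(1+float(d['k1'])*(q@q)); K=d['camera_matrix']
    return K[0,0]*q[0]+K[0,2],K[1,1]*q[1]+K[1,2]
E
python3 - <<'E'
from h import *
ims=[]
for n in ['scene','side']:
    d=grab(n); cv2.imwrite(f'pics/{n}0.png',cv2.resize(d['pixels'][:,:,::-1],(800,600)));print(n,(-d['R'].T@d['t']).round(3),d['R'][2].round(2))
s=status.observe();print(s)
E
```

```text
scene [ 0.72  -0.496  0.908] [-0.28  0.52 -0.8 ]
side [-0.134  0.666  1.035] [ 0.47 -0.53 -0.71]
{'clock': 0.1, 'joints': array([ 1.24443035,  0.43513156,  0.02495158,  1.57401599, -0.01160081,
        1.13398525, -0.07509398]), 'dq': array([-0.00027438, -0.00361456, -0.00064429, -0.00292763, -0.00013094,
        0.00147193, -0.00018415]), 'joint_efforts': array([ 2.83737201e-03, -6.69131541e+01,  9.88288634e-01, -3.15148330e+01,
       -6.03514141e-02,  3.74320219e-02,  7.22217123e-05]), 'position': array([ 0.13854835, -0.60897818,  0.22603287]), 'ee_rot': array([-2.45492565e+00,  1.95909847e+00,  1.82117000e-03]), 'force': array([ 0.25355202,  0.18569867, -0.42804964]), 'ft_torque': array([ 0.04504396, -0.01481715, -0.00802155]), 'width': 1.0011978461044748}
```

View pics/scene0.png

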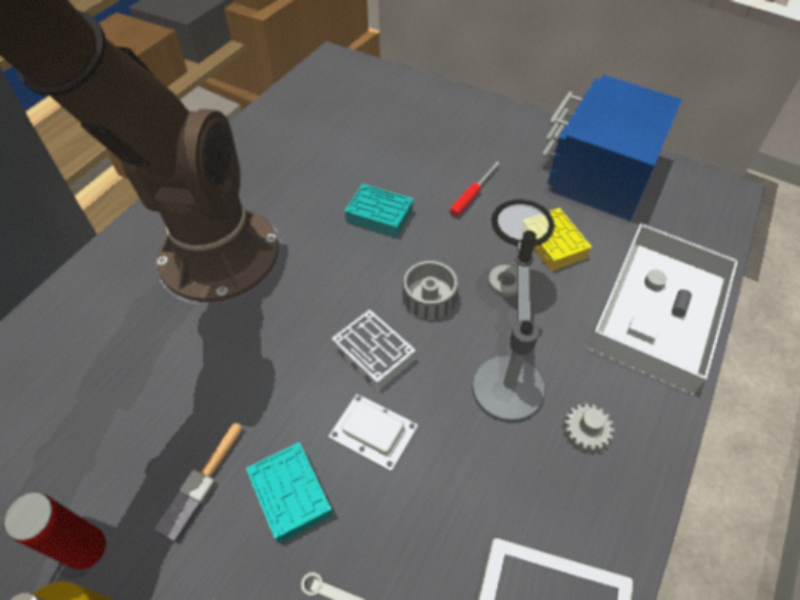

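View pics/side0.png

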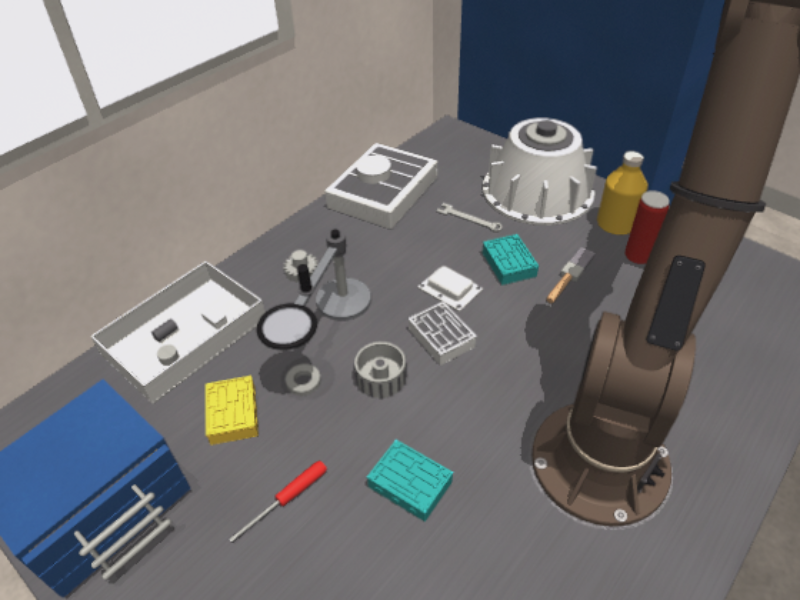

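In the scene picture (800-px view): candidates for the valve body are the grey maze block (374,345), the white cover with a smooth raised middle (374,430), the turquoise blocks (380,208) and (289,490), and the yellow block (558,238). The grey maze block fits, as the uncoloured one with channels. The lens is at (523,222), the handle at (527,245) and the hinge at (523,335). The side view agrees: valve (443,331), lens (287,326), handle (304,278), hinge (337,240).

```bash
cat > m.py <<'E'
from h import *
def cloud(d):
    K=d['camera_matrix']; H,W=d['z_map'].shape
    u,v=np.meshgrid(np.arange(W),np.arange(H)); p=np.stack([(u-K[0,2])/K[0,0],(v-K[1,2])/K[1,1]],-1); q=p.copy()
    for _ in range(30): q=p/(1+float(d['k1'])*(q**2).sum(-1,keepdims=True))
    z=d['z_map']; X=np.concatenate([q*z[...,None],z[...,None]],-1)
    return ((X-d['t'])@d['R']), z>0
def circ(P):
    A=np.c_[2*P,np.ones(len(P))]; s=np.linalg.lstsq(A,(P**2).sum(1),rcond=None)[0]; return s[:2],np.sqrt(s[2]+s[:2]@s[:2])
E
python3 - <<'E'
from m import *
S=load('scene');D=load('side')
print('rough hinge',onz(S,523*.7,326*.7,.202).round(3),onz(D,336*.7,240*.7,.202).round(3),'lens',onz(S,523*.7,222*.7,.17).round(3),onz(D,287*.7,326*.7,.17).round(3),'valve',onz(S,374*.7,340*.7,.036).round(3),onz(D,442*.7,328*.7,.036).round(3),'grip',onz(S,527*.7,236*.7,.236).round(3),onz(D,304*.7,268*.7,.236).round(3))
for n,d in (('scene',S),('side',D)):
    X,ok=cloud(d)
    v=onz(S,374*.7,340*.7,.036)[:2]; l=onz(S,523*.7,222*.7,.17)[:2]; g=onz(S,527*.7,236*.7,.236)[:2]; h=onz(S,523*.7,326*.7,.202)[:2]
    def sel(c,r,a,b): 
        m=ok&(np.hypot(*(X[...,:2]-c).transpose(2,0,1))<r)&(X[...,2]>a)&(X[...,2]<b); return X[m]
    P=sel(v,.085,.031,.042); 
    if len(P): r=cv2.minAreaRect(P[:,:2].astype(np.float32)*1000); print(n,'valve',len(P),r,P[:,2].mean())
    P=sel(l,.075,.155,.185); 
    if len(P)>5: print(n,'lens',len(P),circ(P[:,:2]),cv2.minEnclosingCircle(P[:,:2].astype(np.float32)),P.mean(0))
    P=sel(g,.03,.228,.245); print(n,'grip',len(P),P.mean(0),P.min(0),P.max(0))
    P=sel(h,.04,.194,.21); print(n,'hub',len(P),P.mean(0),P.min(0),P.max(0))
a=S['pixels'][60:290,200:420,::-1];b=D['pixels'][150:290,170:350,::-1]
cv2.imwrite('pics/crop1.png',np.hstack([cv2.resize(a,(440,460),interpolation=2),cv2.resize(b,(360,280),interpolation=2) if 0 else np.vstack([cv2.resize(b,(360,280),interpolation=2),np.zeros((180,360,3),np.uint8)])]))
E
```

```text
rough hinge [ 0.641 -0.001  0.202] [0.623 0.021 0.202] lens [0.554 0.227 0.17 ] [0.551 0.225 0.17 ] valve [ 0.403 -0.041  0.036] [ 0.401 -0.046  0.036] grip [0.586 0.137 0.236] [0.582 0.141 0.236]
scene valve 1487 ((405.1951904296875, -50.026519775390625), (92.11775970458984, 121.90513610839844), 73.34635925292969) 0.03513667184282349
scene lens 1081 (array([0.55476453, 0.22118347]), np.float64(0.04063248336912095)) ((0.5524780750274658, 0.21641016006469727), 0.06263293325901031) [0.55269632 0.22421085 0.1745331 ]
scene grip 79 [0.58893322 0.1381663  0.23599542] [0.57773442 0.12946869 0.22819134] [0.59915997 0.15158987 0.24161193]
scene hub 70 [6.46327479e-01 4.40333522e-04 2.01613419e-01] [ 0.63360657 -0.00752256  0.19401077] [0.66263194 0.01124642 0.20685374]
side valve 658 ((405.90557861328125, -47.33008575439453), (93.97947692871094, 124.04731750488281), 74.08595275878906) 0.03358973061461229
side lens 1113 (array([0.55174259, 0.22278467]), np.float64(0.04091207147997425)) ((0.5513696074485779, 0.21536239981651306), 0.06575561314821243) [0.5516271  0.22428479 0.17103112]
side grip 49 [0.58661229 0.14377486 0.23351844] [0.57705478 0.13209714 0.22931399] [0.59850067 0.15285673 0.23813272]
side hub 30 [0.64404254 0.00579671 0.1990602 ] [ 0.63554061 -0.00340656  0.19479621] [0.65341244 0.01336235 0.20215155]
```

View pics/crop1.png

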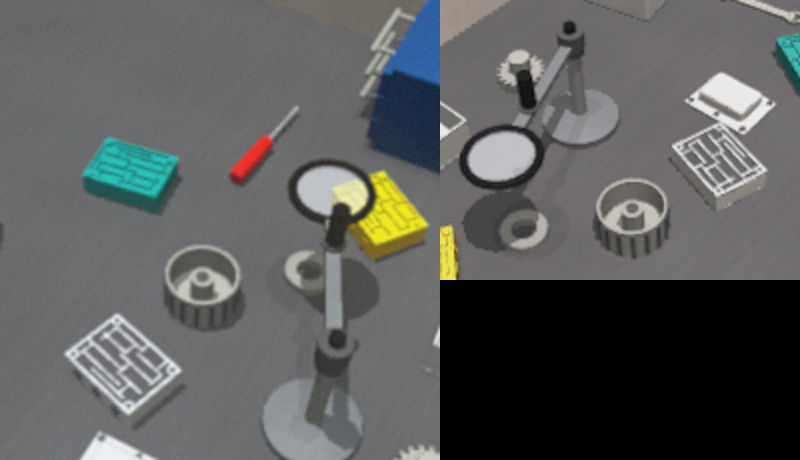

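The enlarged crop confirms it: the grey maze block (scene crop (123,365)) is the valve body, with the bearing ring and the drum as separate parts. I'll check the obstacles on the way before moving.

```bash
python3 - <<'E'
from m import *
for n in('side','scene'):
    X,ok=cloud(load(n)); 
    for x in np.arange(0,0.9,.1):
        row=[]
        for y in np.arange(-.8,.41,.1):
            m=ok&(abs(X[...,0]-x)<.05)&(abs(X[...,1]-y)<.05); row.append(f'{X[...,2][m].max():.2f}' if m.sum()>3 else ' -- ')
        print(n,round(x,1),*row)
E
```

```text
side 0.0 0.01 0.01 0.00 0.01 0.01 0.00 0.76 0.72 0.51 0.34 0.01 0.01 0.00
side 0.1  --   --   --   --  0.00 -0.00 0.76 0.75 0.34 0.34 0.01 0.01 0.01
side 0.2  --   --  0.60 0.32 0.01 0.01 0.01 0.01 0.01 0.01 0.04 0.04 0.01
side 0.3  --  0.20 0.20 0.02 0.02 0.02 0.00 0.04 0.04 0.00 0.04 0.04 0.01
side 0.4 0.00 0.17 0.17 0.11 0.04 0.04 0.03 0.04 0.04 0.06 0.06 0.03 0.03
side 0.5  --  0.20 0.21 0.17 0.04 0.04 0.04 0.04 0.04 0.06 0.18 0.18 0.04
side 0.6  --  0.18 0.20 0.17 0.01 0.00 0.00 0.02 0.20 0.24 0.24 0.18 0.04
side 0.7 0.00 0.11 0.11 0.01 0.05 0.06 0.06 0.01 0.20 0.05 0.06 0.06 0.07
side 0.8 0.01 0.01 0.01 0.06 0.09 0.09 0.06 0.01 0.06 0.00 0.06 0.03 0.06
scene 0.0  --   --  0.00 0.01 0.01 0.01 0.60 0.60 0.50 0.34 0.01 0.01 0.01
scene 0.1  --  0.00 0.00 0.01 0.01 0.01 0.64 0.62 0.39 0.34 0.01 0.01 0.01
scene 0.2  --  0.00 0.17 0.17 0.01 0.01 0.01 0.01 0.01 0.01 0.04 0.04 0.01
scene 0.3  --   --  0.20 0.02 0.03 0.04 0.01 0.04 0.04 0.01 0.04 0.04 0.01
scene 0.4  --   --   --  0.01 0.04 0.04 0.04 0.04 0.04 0.06 0.06 0.03 0.03
scene 0.5  --   --   --  0.01 0.04 0.04 0.04 0.04 0.04 0.06 0.18 0.18 0.01
scene 0.6  --   --   --   --  0.01 0.01 0.01 0.02 0.21 0.24 0.24 0.18 0.04
scene 0.7  --   --   --   --  0.01 0.06 0.06 0.02 0.20 0.06 0.06 0.07 0.07
scene 0.8  --   --   --   --   --  0.07 0.07 0.01 0.06 0.07 0.07 0.03 0.07
```

>>> {"fn": "jog_arm", "kwargs": {
  "commands": "-1 0 0 0.133 0 0 0.0139; -1 0 0 0.133 0 0 0.0139; -1 0.09 0.1 0 0 0 0.0139; -1 0.09 0.1 0 0 0 0.0139; -1 0.09 0.1 0 0 0 0.0139",
  "force": 10
}}

```text
clock: 0.6
position: [0.2203, -0.5182, 0.3064]
ee_rot: [-2.824, 1.377, 0.0]
force: [1.0, -0.3, -0.3]
width: 1.0
```

>>> {"fn": "jog_arm", "kwargs": {
  "commands": "-1 0.09 0.1 0 0 0 0.0139; -1 0.09 0.1 0 0 0 0.0139; -1 0.09 0.1 0 0 0 0.0139; -1 0.09 0.1 0 0 0 0.0139; -1 0.09 0.1 0 0 0 0.0139"
}}

```text
clock: 1.1
position: [0.3553, -0.3679, 0.3063]
ee_rot: [-3.055, 0.732, 0.001]
force: [-1.0, 0.4, -0.9]
width: 1.002
```

>>> {"fn": "jog_arm", "kwargs": {
  "commands": "-1 0.052 0.113 0 0 0 0.0139; -1 0.052 0.113 0 0 0 0.0139; -1 0.052 0.113 0 0 0 0.0139; -1 0.052 0.113 0 0 0 0.0139; -1 0.052 0.113 0 0 0 0.0139"
}}

```text
clock: 1.6
position: [0.4328, -0.1985, 0.3064]
ee_rot: [3.141, -0.053, -0.001]
force: [0.4, 0.0, 0.6]
width: 0.998
```

>>> {"fn": "jog_arm", "kwargs": {
  "commands": "-1 0.052 0.113 0 0 0 0.0139; -1 0.052 0.113 0 0 0 0.0139; -1 0.052 0.113 0 0 0 0.0139; -1 0.052 0.113 0 0 0 0.0139; -1 0.052 0.113 0 0 0 0.0139"
}}

```text
clock: 2.1
position: [0.5109, -0.0291, 0.3063]
ee_rot: [3.078, 0.629, -0.001]
force: [1.0, -0.4, 0.0]
width: 0.999
```

>>> {"fn": "jog_arm", "kwargs": {
  "commands": "-1 0.052 0.113 0 0 0 0; -1 0.052 0.113 0 0 0 0; -1 0.052 0.113 0 0 0 0; -1 0.052 0.113 0 0 0 0; -1 0.052 0.113 0 0 0 0"
}}

```text
clock: 2.6
position: [0.589, 0.1402, 0.3061]
ee_rot: [3.079, 0.623, -0.001]
force: [1.0, -0.5, 0.7]
width: 1.003
```

```bash
python3 - <<'E'
from m import *
d=grab('wrist'); p=d['pixels'][:,:,::-1].copy()
X,ok=cloud(d)
m=ok&(X[...,2]>.225)&(X[...,2]<.245)&(np.hypot(X[...,0]-.588,X[...,1]-.14)<.04)
P=X[m];print(len(P),P.mean(0),P.min(0),P.max(0))
u,v=proj(d,(.589,.140,.236));cv2.circle(p,(int(u),int(v)),4,(0,0,255),1)
cv2.imwrite('pics/w1.png',p)
E
```

```text
592 [0.58713625 0.13971625 0.23558252] [0.57689651 0.12794652 0.2250115 ] [0.59812258 0.14933582 0.2382638 ]
```

View pics/w1.png

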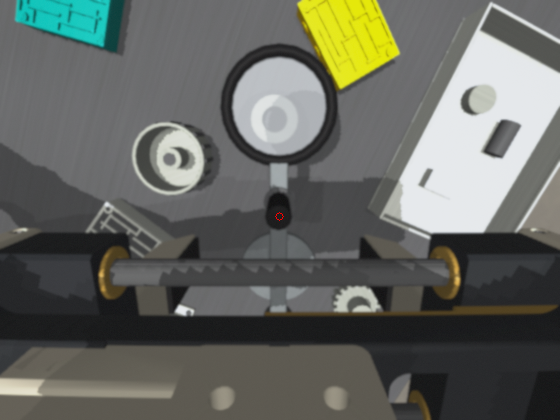

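The wrist view shows the handle at (279,212), centred between the open jaws, with the bar running straight away from the tool towards the lens (279,105). I'll descend and close.

>>> {"fn": "jog_arm", "kwargs": {
  "commands": "-1 -0.005 0 -0.0767 0 0 0; -1 0 0 -0.0767 0 0 0; -1 0 0 -0.0767 0 0 0; -1 0 0 -0.0767 0 0 0; -1 0 0 -0.0767 0 0 0"
}}

```text
clock: 3.15
position: [0.5869, 0.1388, 0.1902]
ee_rot: [3.079, 0.623, -0.001]
force: [-0.3, -0.1, -0.5]
width: 1.003
```

>>> {"fn": "jog_arm", "kwargs": {
  "commands": "1 0 0 0 0 0 0; 1 0 0 0 0 0 0; 1 0 0 0 0 0 0; 1 0 0 0 0 0 0; 1 0 0 0 0 0 0",
  "force": 12
}}

```text
clock: 3.65
position: [0.5876, 0.1392, 0.1924]
ee_rot: [3.079, 0.623, 0.002]
force: [0.1, 0.3, -0.0]
width: 0.616
```

>>> {"fn": "jog_arm", "kwargs": {
  "commands": "1 0 0 0 0 0 0; 1 0 0 0 0 0 0; 1 0 0 0 0 0 0; 1 0 0 0 0 0 0; 1 0 0 0 0 0 0"
}}

```text
clock: 4.15
position: [0.5874, 0.1392, 0.1916]
ee_rot: [-3.079, -0.624, -0.001]
force: [0.9, 1.0, -0.1]
width: 0.234
```

```bash
python3 - <<'E'
import numpy as np
H=np.array([.646,.003]);g0=np.array([.5875,.140]);a0=np.arctan2(*(g0-H)[::-1]);r=np.hypot(*(g0-H));V=np.array([.4055,-.0487]);a1=np.arctan2(*(V-H)[::-1])%(2*np.pi)
print(np.degrees([a0,a1]),r,np.hypot(*(V-H)))
n=25;A=np.linspace(a0,a1,n+1);P=H+r*np.c_[np.cos(A),np.sin(A)]
print((np.diff(P,axis=0)/.3).round(4),np.diff(A)[0]/2/np.pi,P[5::5].round(4))
E
```

```text
[113.12283589 192.13217233] 0.1489672782862062 0.24599418692318725
[[-0.0249 -0.0114]
 [-0.0242 -0.0128]
 [-0.0235 -0.0141]
 [-0.0227 -0.0154]
 [-0.0218 -0.0166]
 [-0.0208 -0.0178]
 [-0.0198 -0.0189]
 [-0.0187 -0.02  ]
 [-0.0176 -0.021 ]
 [-0.0164 -0.0219]
 [-0.0152 -0.0228]
 [-0.0139 -0.0236]
 [-0.0126 -0.0243]
 [-0.0112 -0.025 ]
 [-0.0098 -0.0256]
 [-0.0084 -0.0261]
 [-0.007  -0.0265]
 [-0.0055 -0.0268]
 [-0.004  -0.0271]
 [-0.0025 -0.0273]
 [-0.001  -0.0274]
 [ 0.0005 -0.0274]
 [ 0.002  -0.0273]
 [ 0.0035 -0.0272]
 [ 0.005  -0.0269]] 0.008778815160234783 [[ 0.5524  0.1189]
 [ 0.5244  0.089 ]
 [ 0.5056  0.0527]
 [ 0.4973  0.0125]
 [ 0.5004 -0.0283]]
```

>>> {"fn": "jog_arm", "kwargs": {
  "commands": "1 -0.0249 -0.0114 0 0 0 0.0088; 1 -0.0242 -0.0128 0 0 0 0.0088; 1 -0.0235 -0.0141 0 0 0 0.0088; 1 -0.0227 -0.0154 0 0 0 0.0088; 1 -0.0218 -0.0166 0 0 0 0.0088"
}}

```text
clock: 4.65
position: [0.5521, 0.118, 0.1915]
ee_rot: [-2.962, -1.045, -0.001]
force: [1.4, 0.6, -0.1]
width: 0.236
```

>>> {"fn": "jog_arm", "kwargs": {
  "commands": "1 -0.0208 -0.0178 0 0 0 0.0088; 1 -0.0198 -0.0189 0 0 0 0.0088; 1 -0.0187 -0.02 0 0 0 0.0088; 1 -0.0176 -0.021 0 0 0 0.0088; 1 -0.0164 -0.0219 0 0 0 0.0088"
}}

```text
clock: 5.15
position: [0.524, 0.0881, 0.1915]
ee_rot: [-2.79, -1.444, -0.001]
force: [1.1, 0.2, -2.0]
width: 0.237
```

>>> {"fn": "jog_arm", "kwargs": {
  "commands": "1 -0.0152 -0.0228 0 0 0 0.0088; 1 -0.0139 -0.0236 0 0 0 0.0088; 1 -0.0126 -0.0243 0 0 0 0.0088; 1 -0.0112 -0.025 0 0 0 0.0088; 1 -0.0098 -0.0256 0 0 0 0.0088"
}}

```text
clock: 5.65
position: [0.5052, 0.0517, 0.1915]
ee_rot: [-2.564, -1.814, -0.001]
force: [3.1, 0.8, -1.8]
width: 0.242
```

>>> {"fn": "jog_arm", "kwargs": {
  "commands": "1 -0.0084 -0.0261 0 0 0 0.0088; 1 -0.007 -0.0265 0 0 0 0.0088; 1 -0.0055 -0.0268 0 0 0 0.0088; 1 -0.004 -0.0271 0 0 0 0.0088; 1 -0.0025 -0.0273 0 0 0 0.0088"
}}

```text
clock: 6.15
position: [0.4969, 0.0115, 0.1915]
ee_rot: [-2.29, -2.15, -0.001]
force: [2.3, 1.3, -2.0]
width: 0.234
```

>>> {"fn": "jog_arm", "kwargs": {
  "commands": "1 -0.001 -0.0274 0 0 0 0.0088; 1 0.0005 -0.0274 0 0 0 0.0088; 1 0.002 -0.0273 0 0 0 0.0088; 1 0.0035 -0.0272 0 0 0 0.0088; 1 0.005 -0.0269 0 0 0 0.0088"
}}

```text
clock: 6.65
position: [0.5, -0.0294, 0.1915]
ee_rot: [-1.972, -2.445, -0.0]
force: [1.1, 1.9, -1.8]
width: 0.236
```

>>> {"fn": "jog_arm", "kwargs": {
  "commands": "1 0 0 0 0 0 0; 1 0 0 0 0 0 0; 1 0 0 0 0 0 0; 1 0 0 0 0 0 0; 1 0 0 0 0 0 0"
}}

```text
clock: 7.15
position: [0.4999, -0.0292, 0.1915]
ee_rot: [1.975, 2.443, -0.0]
force: [-1.5, -2.3, -0.1]
width: 0.236
```

```bash
cp scene.npz scene_0.npz; cp side.npz side_0.npz; python3 - <<'E'
from m import *
for n in('scene','side','wrist'):
    d=grab(n);p=d['pixels'][:,:,::-1].copy();X,ok=cloud(d)
    m=ok&(X[...,2]>.155)&(X[...,2]<.185)&(np.hypot(X[...,0]-.41,X[...,1]+.05)<.08)
    P=X[m]
    if len(P)>9: c,r=cv2.minEnclosingCircle(P[:,:2].astype(np.float32));print(n,len(P),P.mean(0),c,r)
    for q,c in(((.4055,-.0487,.036),(0,0,255)),((.4055,-.0487,.17),(0,255,0))):
        u,v=proj(d,q);cv2.circle(p,(int(u),int(v)),3,c,-1)
    cv2.imwrite(f'pics/{n}2.png',p)
a=cv2.imread('pics/scene2.png')[130:330,160:420];b=cv2.imread('pics/wrist2.png')
cv2.imwrite('pics/c2.png',np.hstack([cv2.resize(a,(390,300)),cv2.resize(b,(400,300))]))
E
```

```text
scene 1291 [ 0.40354348 -0.0535784   0.17368299] (0.411368191242218, -0.04868755862116814) 0.055775973945856094
side 968 [ 0.41353241 -0.04320263  0.17103008] (0.42150962352752686, -0.042747583240270615) 0.06642791628837585
wrist 31380 [ 0.41332765 -0.04933572  0.17310285] (0.42367804050445557, -0.04720597341656685) 0.06619589030742645
```

View pics/c2.png

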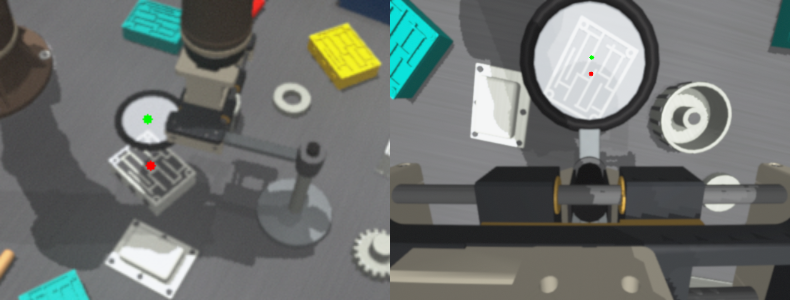

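In this view the lens sits centred over the valve body: the valve shows through the lens in the wrist image, with the marks at its middle. The estimated offset is about 6 mm, along the arm. I'll release and retreat upward.

>>> {"fn": "jog_arm", "kwargs": {
  "commands": "-1 0 0 0 0 0 0; -1 0 0 0 0 0 0; -1 0 0 0 0 0 0; -1 0 0 0 0 0 0; -1 0 0 0 0 0 0"
}}

```text
clock: 7.8
position: [0.5001, -0.0292, 0.1915]
ee_rot: [-1.975, -2.443, -0.0]
force: [0.1, -0.1, -0.6]
width: 0.623
```

>>> {"fn": "jog_arm", "kwargs": {
  "commands": "-1 0 0 0 0 0 0; -1 0 0 0 0 0 0; -1 0 0 0 0 0 0; -1 0 0 0 0 0 0; -1 0 0 0.03 0 0 0"
}}

```text
clock: 8.3
position: [0.4994, -0.0295, 0.2]
ee_rot: [-1.974, -2.442, 0.002]
force: [-0.3, -0.3, 0.2]
width: 0.994
```

>>> {"fn": "jog_arm", "kwargs": {
  "commands": "-1 0 0 0.08 0 0 0; -1 0 0 0.08 0 0 0; -1 0 0 0.08 0 0 0; -1 0 0 0.08 0 0 0; -1 0 0 0.08 0 0 0"
}}

```text
clock: 8.8
position: [0.4999, -0.0291, 0.3222]
ee_rot: [1.974, 2.443, 0.001]
force: [-0.4, -0.3, -0.9]
width: 1.001
```

>>> {"fn": "jog_arm", "kwargs": {
  "commands": "-1 0 0 0.08 0 0 0; -1 0 0 0 0 0 0; -1 0 0 0 0 0 0; -1 0 0 0 0 0 0; -1 0 0 0 0 0 0"
}}

```text
clock: 9.3
position: [0.4996, -0.0295, 0.3437]
ee_rot: [-1.974, -2.442, 0.001]
force: [0.6, -0.4, -0.5]
width: 0.998
```

```bash
python3 - <<'E'
from m import *
o=[]
for n in('scene','side','wrist'):
    d=grab(n);p=d['pixels'][:,:,::-1].copy();X,ok=cloud(d)
    def sel(c,r,a,b): return X[ok&(X[...,2]>a)&(X[...,2]<b)&(np.hypot(X[...,0]-c[0],X[...,1]-c[1])<r)]
    # rim = dark pixels at lens height
    dark=(p.max(-1)<60)&ok&(abs(X[...,2]-.17)<.012)&(np.hypot(X[...,0]-.41,X[...,1]+.05)<.08)
    P=X[dark]; 
    if len(P)>20: 
        c,r=circ(P[:,:2]); e=cv2.fitEllipse(np.argwhere(dark)[:,::-1].astype(np.float32)); print(n,'rim',len(P),c,r,'plane',onz(d,*e[0],.174).round(4))
    P=sel((.5,-.03),.03,.226,.245); print(n,'grip',len(P),P.mean(0) if len(P) else '')
    P=sel((.4055,-.0487),.085,.031,.042)
    if len(P)>50: print(n,'valve',len(P),cv2.minAreaRect(P[:,:2].astype(np.float32)*1000))
    o.append(cv2.resize(p,(400,300)))
cv2.imwrite('pics/c3.png',np.vstack([np.hstack(o[:2]),np.hstack([o[2],o[2]*0])]))
s=status.observe();print(s['clock'],s['position'],s['force'],s['width'])
E
```

```text
scene rim 327 [ 0.41268317 -0.04990122] 0.05011332216501576 plane [ 0.4126 -0.0499  0.174 ]
scene grip 94 [ 0.4996508  -0.0324337   0.23492239]
scene valve 1283 ((405.736083984375, -49.3359375), (92.55166625976562, 122.59793090820312), 72.56129455566406)
side rim 298 [ 0.40943131 -0.04489414] 0.050536357382258215 plane [ 0.4077 -0.0426  0.174 ]
side grip 44 [ 0.49753897 -0.02518185  0.2330332 ]
side valve 670 ((405.3826904296875, -47.63816833496094), (91.95650482177734, 124.33529663085938), 72.72085571289062)
wrist rim 2549 [ 0.41134494 -0.04996621] 0.04986126502036577 plane [ 0.4095 -0.0503  0.174 ]
wrist grip 435 [ 0.49819723 -0.0316653   0.23579788]
9.45 [ 0.49980032 -0.02932939  0.34400046] [0.25702781 0.36297087 0.5511138 ] 0.9999150461294976
```

View pics/c3.png

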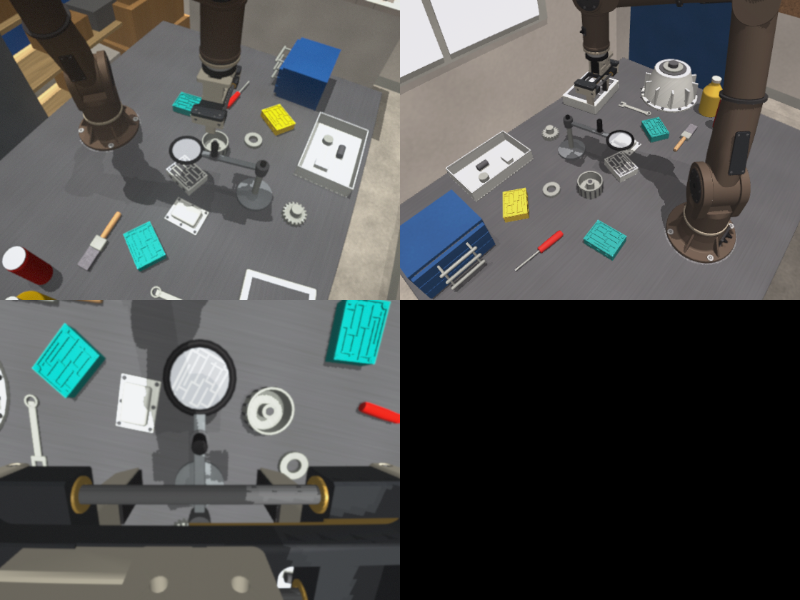

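The lens (wrist tile (200,377)) stays over the valve body, and the gripper is clear above the handle. Rim fits put the lens at about (0.411, -0.049) and the valve at (0.4055, -0.0485), unmoved. I'm handing in.

```bash
python3 -c "
from cell import arm; print(arm.sign_off())"
```

```text
the job is handed in; nothing more can be done
None
```

I gripped the magnifier's handle and swung the arm about 79° round its hinge until the lens was over the grey valve body. Then I opened the jaws, lifted the gripper clear and handed the job in at about 9.5 s; the hand-in gave no verdict.

- **Lens position:** the last checks put the lens about 6 mm from the valve body's centre (limit 20 mm), nearly all of it along the arm. Part of it is a radial offset that turning the arm cannot remove.
- **Valve body:** it read within about 1 mm of its starting position (limit 12 mm).
- **Robot clear:** the gripper was open with its fingertips 0.34 m up, above the 0.236 m handle top, and the force reading was near zero.
- **Disagreement:** the side camera placed the lens about 5–7 mm from the other two in y. That is more than the stated 2 mm calibration, but it is still well within the limit.

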